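# Open the pebble rinser and tip the drainage pebbles into the planting pan

### The job

The pebbles in the clear rinsing jar on the tipping stand are washed: unscrew the yellow perforated cap with the jar standing upright, without wrenching it off its thread, and lay it flat, holes up, on the teal kneeling block. Then tip the jar over on its stand so that all six pebbles fall into the planting pan, and leave the jar mouth-down against its stop to drain, with the pan and everything else on the table left where it was.

Things in the scene. Friction and masses are not known exactly. Their poses are not given: they have to be found in the camera images.
- stand: tipping stand of bright steel, fixed: base plate 115 x 105 mm, two uprights 22 mm wide (30 at the pivot), 165 mm high, 92 mm apart along x (wing nuts out to 59 mm), the clear jar swinging between them. Origin on the table under the jar's pivot; z up; the jar tips towards the stand's -y, where the pan stands; the base plate reaches 80 mm to +y, 25 mm to -y
- jar_pivot (a point): point on the jar's tipping axis, on the jar's centre line, 150 mm above the table; axes as the stand's (the tipping axis is x)
- rinse_jar (a joint): tipping angle of the clear jar, rad: 0 upright against its stop, growing as the mouth goes over towards the stand's -y, 2.3 = mouth well down, its other stop. The pivot has friction (0.16 N m), so the jar stays where it is left; a push of 3 to 4 N near the top of its wall moves it
- jar_mouth (a point): centre of the jar's mouth, 88 mm above the pivot when upright; z out of the mouth. Straight jar: wall 54 mm in outer diameter from 61 mm below the pivot to 62 mm above it, then a threaded neck 50 mm wide (57 over the threads), bore 45 mm all the way
- jar_floor (a point): centre of the jar's inner floor, 55 mm below the pivot when upright
- cap_center (a point): yellow screw cap with 18 small holes, 64 mm wide, 20.5 mm high, 35 g; its centre half-way up, z out of its top. Screwed on, its top is 91 mm above the jar's pivot. Right-hand thread: turn anticlockwise from above; it rises 18 mm a turn. Unknown start: it comes free after 2.0 to 2.9 rad; until then the thread holds it down. Turning further does no harm; once free it lifts off without resistance
- kneeler: teal kneeling block, 300 (x) x 170 (y) x 40 mm, loose but heavy (2 kg); origin at the centre of its underside, z up
- pan_in (a point): centre of the inner floor (5 mm above the table) of the terracotta-coloured planting pan: round, loose (0.45 kg), 55 mm high, 162 mm across the rim, opening 148 mm, inner floor 116 mm across; z up
- pots: stacked tower of brown plastic pots, 112 mm across and 214 mm high, loose; origin at the centre of its foot
- mason: glass mason jar with a closed lid, 80 mm across and 135 mm high, loose; origin at the centre of its foot
- fork: stainless steel hand fork with a wooden handle lying along its x axis, 280 mm long, loose; origin near its middle, on the table
- twine: spool of garden twine, 68 mm across, 70 mm high, loose; origin at the centre of its foot
- pebble0: river pebble, rounded, about 22 x 18 mm, 11 g, in the jar at the start; origin at its centre
- pebble1: river pebble, rounded, about 22 x 18 mm, 11 g, in the jar at the start; origin at its centre
- pebble2: river pebble, rounded, about 22 x 18 mm, 11 g, in the jar at the start; origin at its centre
- pebble3: river pebble, rounded, about 22 x 18 mm, 11 g, in the jar at the start; origin at its centre
- pebble4: river pebble, rounded, about 22 x 18 mm, 11 g, in the jar at the start; origin at its centre
- pebble5: river pebble, rounded, about 22 x 18 mm, 11 g, in the jar at the start; origin at its centre
Not all that is in view belongs to the job. There is more than one size of the part that bears cap_center; the job needs the smallest. Of the things that look like the part that bears pan_in, the larger one is meant.

How it is judged:
By the outcome, as a careful person would: the job done as asked, in the order asked, and still so for the second after the job is handed in, with the robot touching nothing.
It also fails if it takes over 72 s, if anything falls off the work surface, if the arm or the gripper's body presses on something with over 40 N, if the wrist force passes 120 N, or if a joint passes its speed limit or range.

### The arm

A 6-joint arm with a two-finger parallel gripper is mounted at the origin on the work surface. World frame = base frame: x ahead of the robot, y to its left, z up, the work surface at z = 0. Lengths are in m, angles in degrees, forces in N, time in s.
With the tool pointing down it reaches from about 0.4 to 0.825 m from the base axis. Payload 7 kg.
Tool frame: the origin (TCP) lies at the very end of the fingers, on their centre line; the grasp point (between the pads) lies 19 mm behind it (r.hold_point_z is the distance from the TCP to the grasp point, in m); z points along the fingers, y is the line along which they close (so a half turn about z gives the same grasp; the last joint's range is limited). The gripper opens to 88 mm and grips with 3 to 60 N. Pads are 19 mm wide; open, the fingers measure 130 mm over their backs; the gripper's body (78 mm by 193 mm) begins 47 mm behind the grasp point.
Start: joints at [80.334, 20.546, 0.682, 0, -70.136, -16.507], TCP at [0.298, 0.606, 0.227] pointing down, gripper open.
Joint ranges: [-176.03, 176.03], [-82.01, 121.73], [-58.28, 71.71], [-173.87, 95.51], [-174.79, -0.11], [-173.66, 173.66]. Speed limits (degrees/s): [136.94, 136.94, 172.46, 180, 180, 180].

### API

Orientations are given as [roll, pitch, yaw] about the fixed x, y, z axes, in that order (R = Rz(yaw) Ry(pitch) Rx(roll)).
In Python, from plant import telemetry, vision, workorder, r gives the robot as it stands.
- The arm moves only by the tool move_arm, never from a script. Its argument "plan" is a list of rows, each a list of 7 numbers: the opening, from -1 (shut) to 1 (fully open), so that 0 is half open, then the shift along the world's x, y, z in m, then the turn, a rotation vector about the world's x, y, z in degrees. In form: [[fingers, dx, dy, dz, ax, ay, az], ...]. A call has 1 to 20 rows; each row shifts and turns the commanded pose from where the row before left it; what a row does not reach is not made up. A row lasts 1/8 s, in which the tool goes at most 62.5 mm and 10.7 degrees, less where a joint would pass 70% of its speed; a pose out of reach is approached as far as the arm can. A call is refused whole if a number of a shift passes 0.0625 or a number of a turn 10.7, either way. A call with a gripper value outside its range is refused whole. The fingers move at their own pace and stop on an object; "force" is the grip in N (left out, the last holds). Time passes only in rows, so rows that do not move let the fingers close. It gives the time, the measured TCP pose, the force, the opening and the grip force at its end, in the units of the state.
- telemetry.get_state(): the state, without advancing time (a new reading comes with each control period).
- vision.capture(name): name is "scene" or "top" or "wrist"; returns a dict with "img" (384x512x3 uint8, red, green, blue), "depth" (384x512 float32, m along the optical axis (not along the pixel's ray), 0 where there is no reading), "intrinsics" (3x3 intrinsics, pixels), "R" (3x3) and "t" (3): a world point X has camera coordinates R X + t. Camera axes: x right, y down, z forward; pixel columns grow to the right and rows downward; lengths in m; the calibration is good to about 2 mm. A picture is of the moment at which its call begins.
- workorder.close_job(): hands the job in; it is judged then, once.
The state is a dict: "time_s": time; "joints": joint angles; "qd": joint speeds; "joint_torque": joint torques, N m; "tcp_pos": TCP position; "eef_rot": TCP orientation; "contact_force": force on the tool from outside, world axes, zero at the start; "moment": the same for the moment, N m; "gripper_width": finger opening in m; "gripper_force": force on a finger pad.
Only numpy, scipy, OpenCV 4.12 (cv2) and the standard library are available. Lean on these libraries where they do the work, as an engineer would, in place of code of your own. Each camera call takes 0.05 s, during which the arm holds its last target. There are 200 camera calls.

## Working session

There is one attempt and no reset: what is moved stays moved. The work goes in short steps, Python scripts to look and compute and a tool call to move; the robot and the scene stay as the last step left them, time stands still between calls to the robot, and variables do not carry over. Pictures are saved under pics/ and viewed, at most 10 in all, crops included, and the job is handed in when it is done.

Besides the shell and the picture viewer there is one more tool, called after ">>>" as name([rows], argument=value, ...), one row to a line, values as JSON. move_arm: Moves the arm, as the interface text tells. Its arguments: {"type":"object","properties":{"plan":{"type":"array"},"force":{"type":"number"}},"required":["plan"]}

```bash
mkdir -p pics; cat > h.py <<'E'
import numpy as np, cv2
from plant import telemetry, vision, workorder, r
def cap(n):
    c=vision.capture(n); return c
def save(c,f,s=1):
    cv2.imwrite('pics/'+f,cv2.cvtColor(c['img'],cv2.COLOR_RGB2BGR))
def pts(c):
    K=np.array(c['intrinsics']);d=c['depth'];v,u=np.mgrid[:d.shape[0],:d.shape[1]]
    P=np.stack([(u-K[0,2])/K[0,0]*d,(v-K[1,2])/K[1,1]*d,d],-1)
    return (P-np.array(c['t']))@np.array(c['R'])
def ray(c,u,v,z):
    K=np.array(c['intrinsics']);R=np.array(c['R']);t=np.array(c['t'])
    o=-R.T@t; d=R.T@np.array([(u-K[0,2])/K[0,0],(v-K[1,2])/K[1,1],1.])
    return o+d*(z-o[2])/d[2]
E
python3 - <<'E'
from h import *
s=telemetry.get_state();print({k:np.round(v,3).tolist() for k,v in s.items()})
a=cap('scene');b=cap('top');save(a,'scene0.png');save(b,'top0.png')
for c in(a,b):print(np.round(-np.array(c['R']).T@c['t'],3),(c['depth']>0).mean())
E
```

```text
{'time_s': 0.0, 'joints': [80.334, 20.591, 0.634, -0.022, -70.134, -16.506], 'qd': [-0.114, 0.017, -0.01, -0.062, 0.029, 0.019], 'joint_torque': [-0.001, -58.272, 29.305, 6.998, 0.007, -0.0], 'tcp_pos': [0.298, 0.605, 0.226], 'eef_rot': [179.907, -0.006, -26.179], 'contact_force': [-0.48, -0.183, 0.27], 'moment': [0.026, -0.001, 0.029], 'gripper_force': 0.0, 'gripper_width': 0.088}
[ 1.073 -0.704  0.837] 0.9959665934244791
[ 0.253 -0.108  1.447] 0.9959665934244791
```

View pics/scene0.png

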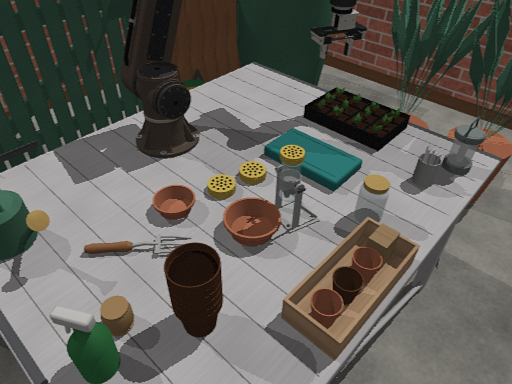

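View pics/top0.png

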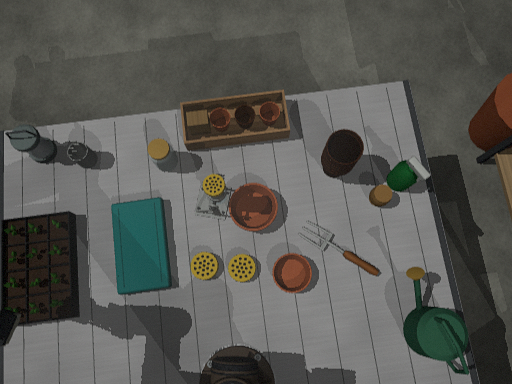

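The scene view shows the capped jar at (292,155), the large pan at (252,222), two spare caps and the small pan. In the top view the jar cap is at (214,185), the pan at (253,207), the kneeler at (141,245), the mason jar at (159,152) and the spare caps at (204,265) and (242,267).

```bash
python3 - <<'E'
from h import *
for n in('top','scene'):
    c=cap(n);P=pts(c);hsv=cv2.cvtColor(c['img'],cv2.COLOR_RGB2HSV)
    for name,lo,hi,zmin in(('yellow',(22,120,90),(33,255,255),0.005),('teal',(80,100,40),(98,255,255),.03),('terra',(3,90,50),(14,255,255),.005)):
        m=cv2.inRange(hsv,lo,hi)
        m=cv2.morphologyEx(m,cv2.MORPH_CLOSE,np.ones((5,5),np.uint8))
        k,L,S,C=cv2.connectedComponentsWithStats(m)
        for i in range(1,k):
            if S[i,4]<150: continue
            Q=P[(L==i)&(c['depth']>0)]; zt=np.percentile(Q[:,2],90)
            T=Q[abs(Q[:,2]-zt)<.004]
            if abs(zt)>.4 : continue
            mr=cv2.minAreaRect(T[:,:2].astype(np.float32)); (cx,cy),rad=cv2.minEnclosingCircle(T[:,:2].astype(np.float32))
            print(n,name,C[i].round(),S[i,4],'ztop',zt.round(3),'med',np.median(T,0).round(3),'rect',np.round(mr[0],3),np.round(mr[1],3),round(mr[2],1),'circ',round(cx,3),round(cy,3),round(rad,3))
    # stand: steel points high near jar
    if n=='top':
        g=c['img'];cv2.imwrite('pics/st.png',cv2.resize(cv2.cvtColor(g[150:250,170:290],cv2.COLOR_RGB2BGR),None,fx=6,fy=6,interpolation=cv2.INTER_CUBIC))
    else: cv2.imwrite('pics/st2.png',cv2.resize(cv2.cvtColor(c['img'][130:250,220:340],cv2.COLOR_RGB2BGR),None,fx=5,fy=5,interpolation=cv2.INTER_CUBIC))
E
```

```text
top yellow [213. 184.] 379 ztop 0.245 med [ 0.583 -0.017  0.243] rect [ 0.584 -0.016] [0.061 0.059] 37.3 circ 0.584 -0.016 0.032
top yellow [204. 265.] 591 ztop 0.033 med [0.376 0.058 0.032] rect [0.375 0.058] [0.085 0.083] 82.4 circ 0.377 0.059 0.044
top yellow [241. 267.] 596 ztop 0.033 med [ 0.357 -0.06   0.031] rect [ 0.354 -0.062] [0.085 0.085] 18.3 circ 0.354 -0.061 0.044
top teal [140. 246.] 4657 ztop 0.045 med [0.463 0.258 0.043] rect [0.47  0.258] [0.296 0.166] 1.1 circ 0.469 0.259 0.164
top terra [493. 114.] 1872 ztop -0.385 med [ 0.972 -1.329 -0.386] rect [ 0.978 -1.325] [0.079 0.265] 74.9 circ 0.968 -1.36 0.133
top terra [244. 120.] 3392 ztop 0.076 med [ 0.81  -0.114  0.076] rect [ 0.858 -0.101] [0.357 0.153] 89.7 circ 0.858 -0.097 0.189
top terra [253. 207.] 1841 ztop 0.056 med [ 0.557 -0.127  0.056] rect [ 0.545 -0.124] [0.158 0.158] 83.5 circ 0.545 -0.123 0.081
top terra [360. 263.] 276 ztop 0.032 med [ 0.315 -0.453  0.03 ] rect [ 0.319 -0.447] [0.115 0.021] 50.5 circ 0.319 -0.447 0.058
top terra [292. 273.] 1231 ztop 0.044 med [ 0.321 -0.223  0.043] rect [ 0.317 -0.22
[... 1525 characters left out ...]
 -0.218] [0.122 0.127] 60.5 circ 0.318 -0.217 0.065
scene terra [252. 221.] 2151 ztop 0.055 med [ 0.546 -0.13   0.055] rect [ 0.546 -0.123] [0.156 0.158] 45.9 circ 0.545 -0.123 0.082
scene terra [344. 288.] 6471 ztop 0.076 med [ 0.867 -0.161  0.076] rect [ 0.861 -0.103] [0.15  0.355] 0.0 circ 0.862 -0.104 0.19
scene terra [108. 247.] 437 ztop 0.029 med [ 0.32  -0.448  0.028] rect [ 0.321 -0.447] [0.122 0.022] 47.6 circ 0.322 -0.448 0.061
scene terra [184. 268.] 272 ztop 0.216 med [ 0.67  -0.443  0.215] rect [ 0.661 -0.422] [0.111 0.099] 36.2 circ 0.657 -0.418 0.056
scene terra [216. 297.] 255 ztop 0.172 med [ 0.711 -0.414  0.171] rect [ 0.71  -0.412] [0.006 0.044] 4.7 circ 0.707 -0.412 0.022
```

View pics/st.png

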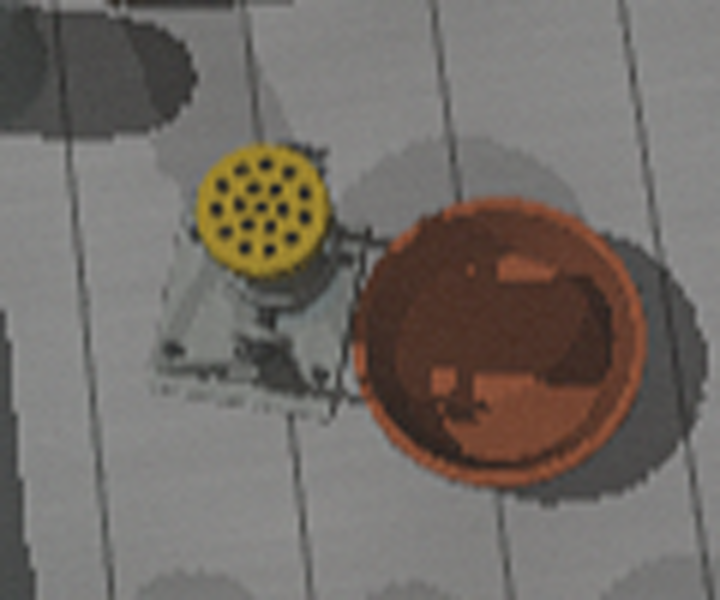

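View pics/st2.png

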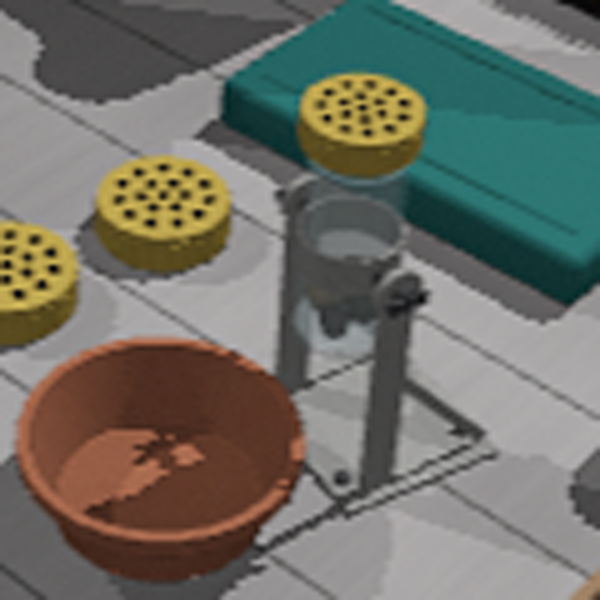

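The first crop shows the base plate's corners near (155,372) and (328,418), with the cap at (262,210). The second shows the jar upright between its uprights, with the pebbles at the bottom. The jar cap (64 mm) is the smallest, as the spares are about 86 mm.

```bash
python3 - <<'E'
from h import *
print([a for a in dir(r) if a[0]!='_'])
A=[]
for n in('top','scene'):
    c=cap(n);P=pts(c);Q=P[c['depth']>0]
    d=Q[:,:2]-[.585,-.0165];rr=np.hypot(*d.T)
    m=(Q[:,2]>.09)&(Q[:,2]<.175)&(rr>.036)&(rr<.07)
    U=Q[m];A.append(U)
    w,V=np.linalg.eigh(np.cov(U[:,:2].T));print(n,len(U),np.degrees(np.arctan2(V[1,1],V[0,1])))
    for s in(1,-1):
        S=U[(U[:,0]-.585)*s>0]
        if len(S):print(s,len(S),S.mean(0).round(4),S.min(0).round(3),S.max(0).round(3))
    if n=='top':
        for u,v in((155,372),(328,418),(365,240),(187,228)):print(ray(c,170+(u+.5)/6-.5,150+(v+.5)/6-.5,.008).round(4))
E
```

```text
['Unreachable', 'hold_point_z']
top 78 160.25965192645603
1 18 [ 0.6316 -0.0372  0.1574] [ 0.621 -0.046  0.148] [ 0.64  -0.022  0.167]
-1 60 [ 0.5374 -0.0034  0.1487] [ 0.527 -0.017  0.091] [0.549 0.011 0.169]
[0.5621 0.0712 0.008 ]
[ 0.523  -0.0227  0.008 ]
[ 0.6227 -0.0554  0.008 ]
[0.6432 0.0448 0.008 ]
scene 255 166.22180590191837
1 179 [ 0.6313 -0.0321  0.1332] [ 0.623 -0.044  0.09 ] [ 0.643 -0.018  0.166]
-1 76 [ 0.54   -0.0095  0.1332] [ 0.529 -0.017  0.09 ] [0.543 0.    0.168]
```

>>> move_arm([
  [1, 0.03, -0.06, 0.01, 0, 0, -10],
  [1, 0.03, -0.06, 0.01, 0, 0, -10],
  [1, 0.03, -0.06, 0.01, 0, 0, -10],
  [1, 0.03, -0.06, 0.01, 0, 0, -10],
  [1, 0.03, -0.06, 0.01, 0, 0, -10],
  [1, 0.03, -0.06, 0.01, 0, 0, -10],
  [1, 0.03, -0.06, 0.01, 0, 0, -10],
  [1, 0.03, -0.06, 0.01, 0, 0, -10],
], force=30)

```text
time_s: 1.3
tcp_pos: [0.5194, 0.1616, 0.301]
eef_rot: [-180.0, 0.0, -106.5]
contact_force: [1.3, 1.8, -0.1]
gripper_width: 0.0876
gripper_force: 0.0
```

```bash
python3 - <<'E'
from h import *
s=telemetry.get_state();print({k:np.round(s[k],3).tolist() for k in('time_s','joints','tcp_pos','eef_rot')})
E
```

```text
{'time_s': 1.3, 'joints': [37.927, 5.768, -9.021, -0.0, -75.16, -54.408], 'tcp_pos': [0.519, 0.162, 0.301], 'eef_rot': [-179.971, 0.042, -106.481]}
```

>>> move_arm([
  [1, 0.022, -0.06, 0.002, 0, 0, -1],
  [1, 0.022, -0.06, 0, 0, 0, -1],
  [1, 0.0216, -0.058, 0, 0, 0, -0.5],
  [1, 0, 0, 0, 0, 0, 0],
  [1, 0, 0, 0, 0, 0, 0],
])

```text
time_s: 1.92
tcp_pos: [0.5834, -0.0122, 0.302]
eef_rot: [180.0, -0.0, -108.7]
contact_force: [0.1, 0.8, -0.3]
gripper_width: 0.0876
gripper_force: 0.0
```

```bash
python3 - <<'E'
from h import *
s=telemetry.get_state();print({k:np.round(s[k],4).tolist() for k in('time_s','joints','tcp_pos','eef_rot')})
c=cap('wrist');save(c,'w1.png');P=pts(c);hsv=cv2.cvtColor(c['img'],cv2.COLOR_RGB2HSV)
m=cv2.inRange(hsv,(22,120,60),(33,255,255))>0
Q=P[m&(c['depth']>0)];Q=Q[(Q[:,2]>.2)];zt=np.percentile(Q[:,2],80);T=Q[abs(Q[:,2]-zt)<.005]
print(zt,cv2.minEnclosingCircle(T[:,:2].astype(np.float32)),cv2.minAreaRect(T[:,:2].astype(np.float32)))
E
```

```text
{'time_s': 1.925, 'joints': [17.9859, 9.6953, -4.2476, -0.0138, -76.0771, -36.7247], 'tcp_pos': [0.5834, -0.0122, 0.302], 'eef_rot': [179.9759, -0.0012, -108.7421]}
0.2421521521429478 ((0.5836625099182129, -0.017252938821911812), 0.032253116369247437) ((0.583284318447113, -0.01757780835032463), (0.0633126050233841, 0.06259691715240479), 50.47505187988281)
```

View pics/w1.png

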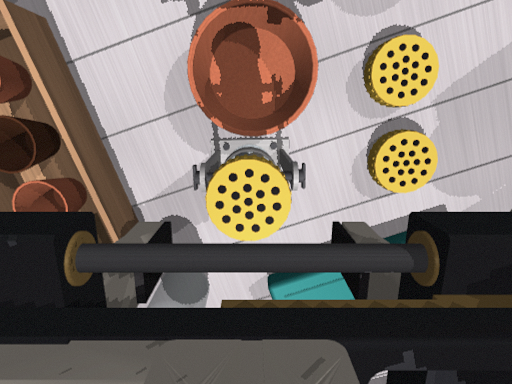

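The wrist view shows the cap at (249,199), centred between the wing nuts at (197,176) and (302,176). They lie level in the image, so the fingers close along the stand's x.

>>> move_arm([
  [1, 0.0008, -0.0048, -0.02, 0, 0, 0],
  [1, 0, 0, -0.03, 0, 0, 0],
  [1, 0, 0, -0.0285, 0, 0, 0],
  [1, 0, 0, 0, 0, 0, 0],
  [1, 0, 0, 0, 0, 0, 0],
])

```text
time_s: 2.6
tcp_pos: [0.5849, -0.0157, 0.2252]
eef_rot: [-179.9, 0.0, -108.6]
contact_force: [0.1, 0.5, 1.6]
gripper_width: 0.0881
gripper_force: 0.0
```

>>> move_arm([
  [-1, 0, 0, 0, 0, 0, 0],
  [-1, 0, 0, 0, 0, 0, 0],
  [-1, 0, 0, 0, 0, 0, 0],
  [-1, 0, 0, 0, 0, 0, 0],
], force=6)

```text
time_s: 3.1
tcp_pos: [0.5845, -0.0167, 0.2242]
eef_rot: [-180.0, 0.0, -108.7]
contact_force: [-0.9, 0.6, 3.0]
gripper_width: 0.0644
gripper_force: 6.0
```

>>> move_arm([
  [-1, 0, 0, 0, 0, 0, 0],
  [-1, 0, 0, 0, 0, 0, 0],
  [-1, 0, 0, 0, 0, 0, 0],
  [-1, 0, 0, 0.0002, 0, 0, 4],
  [-1, 0, 0, 0.0003, 0, 0, 6],
  [-1, 0, 0, 0.0004, 0, 0, 8],
  [-1, 0, 0, 0.0004, 0, 0, 8],
  [-1, 0, 0, 0.0004, 0, 0, 8],
  [-1, 0, 0, 0.0003, 0, 0, 6],
  [-1, 0, 0, 0, 0, 0, 0],
], force=30)

```text
time_s: 4.35
tcp_pos: [0.5845, -0.0165, 0.2254]
eef_rot: [-180.0, 0.0, -68.7]
contact_force: [1.5, 1.7, -0.9]
gripper_width: 0.063
gripper_force: 30.0
```

```bash
python3 - <<'E'
from h import *
s=telemetry.get_state();print({k:np.round(s[k],4).tolist() for k in('time_s','joints','tcp_pos','eef_rot','moment','contact_force')})
c=cap('scene');cv2.imwrite('pics/s2.png',cv2.resize(cv2.cvtColor(c['img'][90:250,220:380],cv2.COLOR_RGB2BGR),None,fx=3.5,fy=3.5,interpolation=cv2.INTER_CUBIC))
E
```

```text
{'time_s': 4.35, 'joints': [17.5167, 12.1528, -11.1607, -0.0146, -66.6769, 3.7672], 'tcp_pos': [0.5845, -0.0165, 0.2254], 'eef_rot': [-179.9895, 0.0127, -68.7218], 'moment': [0.4807, -0.6104, 0.0257], 'contact_force': [1.5273, 1.7106, -0.9203]}
```

View pics/s2.png

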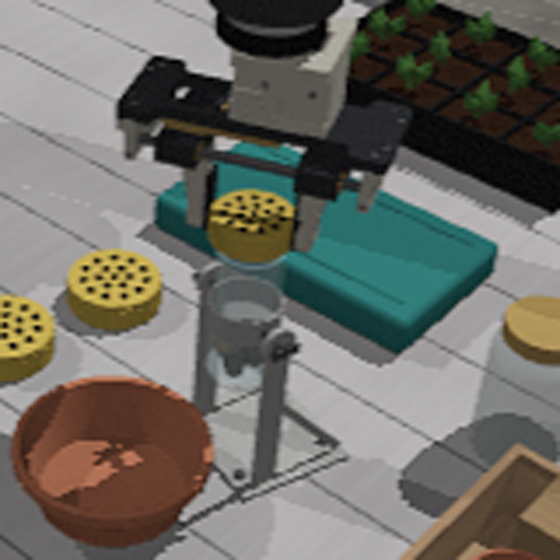

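The jar is upright and the cap is gripped, near (252,225) in the crop. The forces are small, so I'll keep following the helix to 180°.

>>> move_arm([
  [-1, 0, 0, 0.0003, 0, 0, 6],
  [-1, 0, 0, 0.0004, 0, 0, 8],
  [-1, 0, 0, 0.0004, 0, 0, 8],
  [-1, 0, 0, 0.0004, 0, 0, 8],
  [-1, 0, 0, 0.0004, 0, 0, 8],
  [-1, 0, 0, 0.0004, 0, 0, 8],
  [-1, 0, 0, 0.0004, 0, 0, 8],
  [-1, 0, 0, 0.0003, 0, 0, 6],
  [-1, 0, 0, 0, 0, 0, 0],
])

```text
time_s: 5.52
tcp_pos: [0.585, -0.0164, 0.2289]
eef_rot: [-180.0, -0.1, -8.8]
contact_force: [2.9, 0.9, -0.6]
gripper_width: 0.0636
gripper_force: 30.0
```

>>> move_arm([
  [-1, 0, 0, 0.0003, 0, 0, 6],
  [-1, 0, 0, 0.0004, 0, 0, 8],
  [-1, 0, 0, 0.0004, 0, 0, 8],
  [-1, 0, 0, 0.0004, 0, 0, 8],
  [-1, 0, 0, 0.0004, 0, 0, 8],
  [-1, 0, 0, 0.0004, 0, 0, 8],
  [-1, 0, 0, 0.0004, 0, 0, 8],
  [-1, 0, 0, 0.0004, 0, 0, 8],
  [-1, 0, 0, 0.0004, 0, 0, 8],
  [-1, 0, 0, 0.0004, 0, 0, 8],
  [-1, 0, 0, 0.0003, 0, 0, 6],
  [-1, 0, 0, 0, 0, 0, 0],
])

```text
time_s: 7.02
tcp_pos: [0.5842, -0.0165, 0.2328]
eef_rot: [-180.0, -0.0, 75.1]
contact_force: [1.8, 2.5, 0.1]
gripper_width: 0.0634
gripper_force: 30.0
```

```bash
cat > capz.py <<'E'
from h import *
s=telemetry.get_state();print({k:np.round(s[k],4).tolist() for k in('time_s','joints','tcp_pos','eef_rot','moment','contact_force','gripper_width')})
for n in('scene','wrist'):
    c=cap(n);P=pts(c);hsv=cv2.cvtColor(c['img'],cv2.COLOR_RGB2HSV)
    m=(cv2.inRange(hsv,(22,120,60),(33,255,255))>0)&(c['depth']>0)
    Q=P[m]; d=np.hypot(Q[:,0]-s['tcp_pos'][0],Q[:,1]-s['tcp_pos'][1]);Q=Q[(d<.045)&(Q[:,2]>.03)]
    if len(Q):
        zt=np.percentile(Q[:,2],75);T=Q[abs(Q[:,2]-zt)<.005];print(n,len(Q),'ztop',zt.round(4),cv2.minEnclosingCircle(T[:,:2].astype(np.float32)))
E
python3 capz.py
```

```text
{'time_s': 7.025, 'joints': [17.525, 11.8555, -10.5489, -0.0183, -67.6073, 147.5896], 'tcp_pos': [0.5842, -0.0165, 0.2328], 'eef_rot': [-179.9811, -0.0081, 75.1076], 'moment': [0.6019, -0.6795, 0.0581], 'contact_force': [1.7852, 2.5379, 0.1406], 'gripper_width': 0.0634}
scene 287 ztop 0.2507 ((0.5811952948570251, -0.023663567379117012), 0.032190434634685516)
wrist 6814 ztop 0.2505 ((0.582497239112854, -0.017957594245672226), 0.03245100751519203)
```

>>> move_arm([
  [-1, 0, 0, 0.0015, 0, 0, 0],
  [-1, 0, 0, 0.0015, 0, 0, 0],
  [-1, 0, 0, 0, 0, 0, 0],
])

```text
time_s: 7.5
tcp_pos: [0.5841, -0.0168, 0.236]
eef_rot: [-180.0, 0.0, 75.3]
contact_force: [1.9, 0.1, 0.2]
gripper_width: 0.0635
gripper_force: 30.0
```

```bash
python3 capz.py
```

```text
{'time_s': 7.5, 'joints': [17.5139, 11.7296, -10.2829, 0.0031, -68.0075, 147.7741], 'tcp_pos': [0.5841, -0.0168, 0.236], 'eef_rot': [-179.9846, 0.0132, 75.2892], 'moment': [0.0992, -0.3809, 0.0331], 'contact_force': [1.9093, 0.0721, 0.2146], 'gripper_width': 0.0635}
scene 289 ztop 0.2539 ((0.5800809860229492, -0.02310057170689106), 0.034486617892980576)
wrist 6896 ztop 0.2537 ((0.5825538635253906, -0.018291475251317024), 0.03261398524045944)
```

>>> move_arm([
  [-1, 0, 0, 0.015, 0, 0, 0],
  [-1, 0, 0, 0.03, 0, 0, 0],
  [-1, 0, 0, 0.02, 0, 0, 0],
  [-1, -0.01, 0.025, 0, 0, 0, -2],
  [-1, -0.015, 0.04, 0, 0, 0, -5],
  [-1, -0.018, 0.045, 0, 0, 0, -5],
  [-1, -0.018, 0.045, 0, 0, 0, -5],
  [-1, -0.018, 0.045, 0, 0, 0, -5],
  [-1, -0.015, 0.04, 0, 0, 0, -5],
  [-1, -0.01, 0.027, 0, 0, 0, -2],
  [-1, 0, 0, -0.04, 0, 0, 0],
  [-1, 0, 0, -0.05, 0, 0, 0],
  [-1, 0, 0, -0.05, 0, 0, 0],
  [-1, 0, 0, -0.05, 0, 0, 0],
  [-1, 0, 0, -0.02, 0, 0, 0],
  [-1, 0, 0, -0.015, 0, 0, 0],
  [-1, 0, 0, 0, 0, 0, 0],
  [-1, 0, 0, 0, 0, 0, 0],
])

```text
time_s: 9.85
tcp_pos: [0.481, 0.2509, 0.0772]
eef_rot: [180.0, -0.1, 46.3]
contact_force: [-0.6, -0.3, -0.3]
gripper_width: 0.0636
gripper_force: 30.0
```

```bash
python3 capz.py
```

```text
{'time_s': 9.85, 'joints': [48.2638, 16.5662, -27.1318, 0.0257, -46.1971, 88.061], 'tcp_pos': [0.481, 0.2509, 0.0772], 'eef_rot': [179.985, -0.1054, 46.3426], 'moment': [-0.0523, -0.0391, 0.0228], 'contact_force': [-0.5894, -0.3208, -0.2786], 'gripper_width': 0.0636}
scene 74 ztop 0.0943 ((0.48261758685112, 0.24651071429252625), 0.03081478923559189)
wrist 6684 ztop 0.0949 ((0.4791207015514374, 0.2490912824869156), 0.03248776122927666)
```

>>> move_arm([
  [-1, 0, 0, -0.015, 0, 0, 0],
  [-1, 0, 0, -0.01, 0, 0, 0],
  [-1, 0, 0, -0.004, 0, 0, 0],
  [-1, 0, 0, -0.0015, 0, 0, 0],
  [-1, 0, 0, -0.001, 0, 0, 0],
  [-1, 0, 0, 0, 0, 0, 0],
])

```text
time_s: 10.7
tcp_pos: [0.4804, 0.2504, 0.0446]
eef_rot: [180.0, -0.0, 46.3]
contact_force: [0.4, 0.1, 0.7]
gripper_width: 0.0635
gripper_force: 30.0
```

>>> move_arm([
  [-1, 0, 0, -0.0008, 0, 0, 0],
  [-1, 0, 0, 0, 0, 0, 0],
])

```text
time_s: 10.95
tcp_pos: [0.4804, 0.2504, 0.0438]
eef_rot: [180.0, -0.0, 46.3]
contact_force: [-0.6, -0.9, -1.1]
gripper_width: 0.0632
gripper_force: 30.0
```

Close enough: any gap left is under 1 mm. I'll open slowly and retreat.

>>> move_arm([
  [0.6, 0, 0, 0, 0, 0, 0],
  [0.9, 0, 0, 0, 0, 0, 0],
  [1, 0, 0, 0, 0, 0, 0],
  [1, 0, 0, 0, 0, 0, 0],
  [1, 0, 0, 0.02, 0, 0, 0],
  [1, 0, 0, 0.05, 0, 0, 0],
  [1, 0, 0, 0.06, 0, 0, 0],
  [1, 0, 0, 0.06, 0, 0, 0],
  [1, 0, 0, 0.04, 0, 0, 0],
  [1, 0, 0, 0, 0, 0, 0],
])

```text
time_s: 12.2
tcp_pos: [0.4816, 0.2513, 0.2775]
eef_rot: [180.0, -0.4, 46.3]
contact_force: [-0.2, -0.3, -1.0]
gripper_width: 0.0878
gripper_force: 0.0
```

```bash
python3 capz.py; python3 - <<'E'
from h import *
c=cap('wrist');save(c,'w3.png')
E
```

```text
{'time_s': 12.2, 'joints': [48.2635, 6.1095, -11.677, 0.0479, -71.8174, 88.0619], 'tcp_pos': [0.4816, 0.2513, 0.2775], 'eef_rot': [179.9678, -0.3974, 46.3403], 'moment': [-0.1428, -0.0709, -0.0024], 'contact_force': [-0.2211, -0.2622, -0.9524], 'gripper_width': 0.0878}
scene 227 ztop 0.0619 ((0.48216044902801514, 0.24661535024642944), 0.03395512327551842)
wrist 1749 ztop 0.0617 ((0.4787547290325165, 0.24837185442447662), 0.03216485306620598)
```

View pics/w3.png

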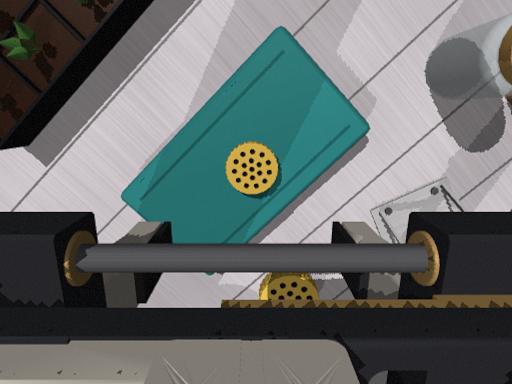

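The cap lies flat, holes up, at (252,168), in the middle of the kneeler. Next I'll close the fingers and go behind the jar, on its +y side.

>>> move_arm([
  [-1, 0.015, -0.026, 0, 0, 0, 4],
  [-1, 0.02, -0.036, 0, 0, 0, 5],
  [-1, 0.025, -0.046, 0, 0, 0, 5],
  [-1, 0.025, -0.046, 0, 0, 0, 5],
  [-1, 0.02, -0.036, 0, 0, 0, 4],
  [-1, 0.015, -0.026, 0, 0, 0, 2],
  [-1, 0, 0, 0, 0, 0, 0],
  [-1, 0, 0, -0.03, 0, 0, 0],
  [-1, 0, 0, -0.03, 0, 0, 0],
  [-1, 0, 0, -0.0175, 0, 0, 0],
  [-1, 0, 0, 0, 0, 0, 0],
  [-1, 0, 0, 0, 0, 0, 0],
])

```text
time_s: 13.85
tcp_pos: [0.6009, 0.0347, 0.1971]
eef_rot: [179.9, -0.0, 71.4]
contact_force: [-0.4, -0.6, -0.7]
gripper_width: 0.0005
gripper_force: 0.0
```

```bash
cat > st.py <<'E'
from h import *
s=telemetry.get_state();p=np.array(s['tcp_pos'])
c=np.radians(-18.7);d=p[:2]-[.5842,-.0168]
print(s['time_s'],p.round(4),np.round(s['eef_rot'],2),'stand xy mm',(1e3*(d@[np.cos(c),np.sin(c)])).round(1),(1e3*(d@[-np.sin(c),np.cos(c)])).round(1),np.round(s['contact_force'],1),s['gripper_width'])
E
python3 st.py
```

```text
13.85 [0.6009 0.0347 0.1971] [ 1.7993e+02 -2.0000e-02  7.1360e+01] stand xy mm -0.7 54.1 [-0.4 -0.6 -0.7] 0.0004952500982474868
```

>>> move_arm([
  [-1, -0.0028, -0.0083, 0.001, 0, 0, 0],
  [-1, -0.0028, -0.0083, 0.001, 0, 0, 0],
  [-1, -0.0015, -0.0044, 0.0018, 0, 0, 0],
  [-1, -0.0015, -0.0044, 0.0018, 0, 0, 0],
  [-1, -0.0015, -0.0044, 0.0018, 0, 0, 0],
  [-1, -0.0016, -0.0046, 0.0005, 0, 0, 0],
  [-1, -0.0016, -0.0046, 0.0005, 0, 0, 0],
  [-1, -0.0016, -0.0046, 0.0005, 0, 0, 0],
  [-1, 0, 0, 0, 0, 0, 0],
])

```text
time_s: 14.98
tcp_pos: [0.5851, -0.0098, 0.2051]
eef_rot: [-180.0, 0.0, 71.3]
contact_force: [1.4, 0.2, 1.1]
gripper_width: 0.0007
gripper_force: 1.2
```

```bash
python3 st.py; python3 - <<'E'
from h import *
c=cap('scene');cv2.imwrite('pics/s4.png',cv2.resize(cv2.cvtColor(c['img'][90:250,200:360],cv2.COLOR_RGB2BGR),None,fx=3.5,fy=3.5,interpolation=cv2.INTER_CUBIC))
E
```

```text
14.975 [ 0.5851 -0.0098  0.2051] [-1.7998e+02  3.0000e-02  7.1300e+01] stand xy mm -1.4 6.9 [1.4 0.2 1.1] 0.0007293413166988738
```

View pics/s4.png

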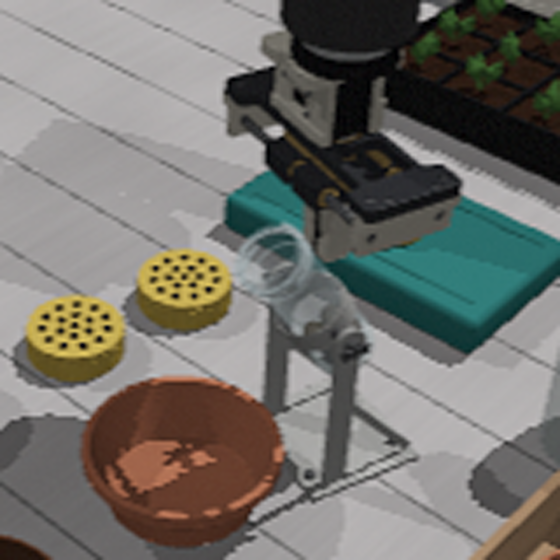

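The jar is tilted about 35° with its mouth at (272,262), leaning towards the pan as expected. I'll continue along the arc.

>>> move_arm([
  [-1, -0.0016, -0.0046, -0.0008, 0, 0, 0],
  [-1, -0.0016, -0.0046, -0.0008, 0, 0, 0],
  [-1, -0.0016, -0.0046, -0.0008, 0, 0, 0],
  [-1, -0.0014, -0.0043, -0.002, 0, 0, 0],
  [-1, -0.0014, -0.0043, -0.002, 0, 0, 0],
  [-1, -0.0014, -0.0043, -0.002, 0, 0, 0],
  [-1, -0.0012, -0.0036, -0.0031, 0, 0, 0],
  [-1, -0.0012, -0.0036, -0.0031, 0, 0, 0],
  [-1, -0.0012, -0.0036, -0.0031, 0, 0, 0],
  [-1, -0.0011, -0.0031, -0.003, 0, 0, 0],
  [-1, -0.0011, -0.0031, -0.003, 0, 0, 0],
  [-1, -0.0011, -0.0031, -0.003, 0, 0, 0],
  [-1, -0.0011, -0.0031, -0.003, 0, 0, 0],
  [-1, 0, 0, 0, 0, 0, 0],
])

```text
time_s: 16.77
tcp_pos: [0.5681, -0.0596, 0.1751]
eef_rot: [-180.0, 0.0, 71.3]
contact_force: [0.5, -0.7, 1.4]
gripper_width: 0.0005
gripper_force: 0.5
```

>>> move_arm([
  [-1, -0.0014, -0.004, -0.0033, 0, 0, 0],
  [-1, -0.0014, -0.004, -0.0033, 0, 0, 0],
  [-1, -0.0014, -0.004, -0.0033, 0, 0, 0],
  [-1, -0.0014, -0.004, -0.0033, 0, 0, 0],
  [-1, -0.0002, -0.0007, -0.003, 0, 0, 0],
  [-1, -0.0002, -0.0007, -0.003, 0, 0, 0],
  [-1, -0.0002, -0.0007, -0.003, 0, 0, 0],
  [-1, -0.0002, -0.0007, -0.003, 0, 0, 0],
  [-1, 0, 0, -0.003, 0, 0, 0],
  [-1, 0, 0, -0.003, 0, 0, 0],
  [-1, 0, 0, -0.003, 0, 0, 0],
  [-1, 0, 0, 0, 0, 0, 0],
])

```text
time_s: 18.27
tcp_pos: [0.5619, -0.078, 0.1408]
eef_rot: [-180.0, 0.0, 71.3]
contact_force: [0.1, -0.0, 0.9]
gripper_width: 0.0004
gripper_force: 0.5
```

```bash
python3 st.py
```

```text
18.275 [ 0.5619 -0.078   0.1408] [-1.7998e+02  1.0000e-02  7.1320e+01] stand xy mm -1.5 -65.2 [ 0.1 -0.   0.9] 0.0003537820109534423
```

Next I'll press down in small steps until I feel the stop.

>>> move_arm([
  [-1, 0, 0, -0.0025, 0, 0, 0],
  [-1, 0, 0, -0.002, 0, 0, 0],
  [-1, 0, 0, -0.0015, 0, 0, 0],
  [-1, 0, 0, 0, 0, 0, 0],
])

```text
time_s: 18.77
tcp_pos: [0.562, -0.0781, 0.1351]
eef_rot: [180.0, 0.0, 71.3]
contact_force: [-0.5, -0.0, 2.7]
gripper_width: 0.0003
gripper_force: 1.2
```

```bash
python3 st.py; python3 - <<'E'
from h import *
c=cap('scene');cv2.imwrite('pics/s5.png',cv2.resize(cv2.cvtColor(c['img'][130:250,200:350],cv2.COLOR_RGB2BGR),None,fx=5,fy=5,interpolation=cv2.INTER_CUBIC))
E
```

```text
18.775 [ 0.562  -0.0781  0.1351] [1.800e+02 1.000e-02 7.133e+01] stand xy mm -1.4 -65.1 [-0.5 -0.   2.7] 0.00026884508671600306
```

View pics/s5.png

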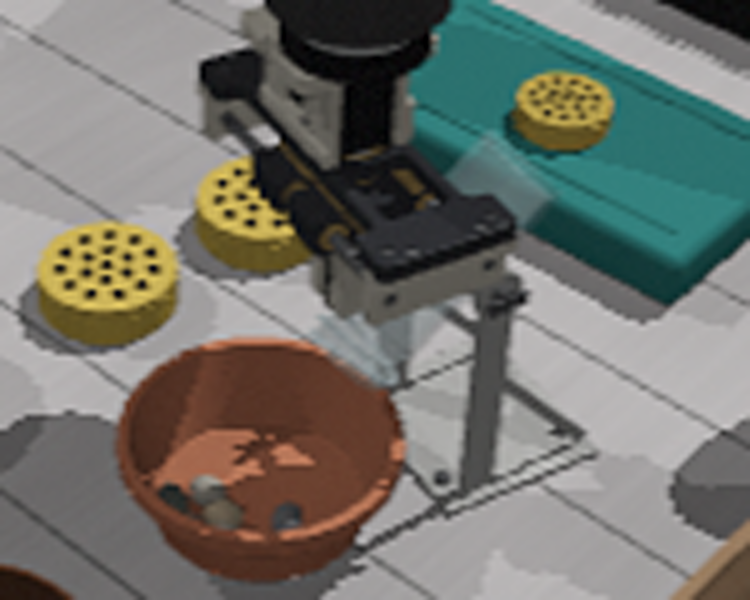

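At least four pebbles are visible in the pan, at (175,498), (208,488), (222,515) and (287,517). I still need to confirm the stop, so I'll press further.

>>> move_arm([
  [-1, 0, 0, -0.0015, 0, 0, 0],
  [-1, 0, 0, -0.0015, 0, 0, 0],
  [-1, 0, 0, 0, 0, 0, 0],
])

```text
time_s: 19.2
tcp_pos: [0.5629, -0.0784, 0.1337]
eef_rot: [179.9, 0.0, 71.4]
contact_force: [-2.0, -1.3, 12.3]
gripper_width: 0.0003
gripper_force: 8.2
```

The force jumped to 12 N, which is the stop. I'll back off and check.

>>> move_arm([
  [-1, 0, 0, 0.003, 0, 0, 0],
  [-1, 0, 0, 0.02, 0, 0, 0],
  [-1, 0, 0, 0.05, 0, 0, 0],
  [-1, 0, 0, 0.06, 0, 0, 0],
  [-1, -0.02, 0.06, 0.04, 0, 0, 0],
  [-1, -0.02, 0.06, 0, 0, 0, 0],
  [-1, -0.02, 0.06, 0, 0, 0, 0],
  [-1, -0.02, 0.06, 0, 0, 0, 0],
  [-1, -0.02, 0.05, 0, 0, 0, 0],
  [-1, -0.01, 0.03, 0, 0, 0, 0],
  [-1, 0, 0, 0, 0, 0, 0],
  [-1, 0, 0, 0, 0, 0, 0],
])

```text
time_s: 20.7
tcp_pos: [0.4557, 0.2298, 0.2981]
eef_rot: [-180.0, 0.0, 71.4]
contact_force: [0.7, 0.1, -0.0]
gripper_width: 0.0005
gripper_force: 0.0
```

```bash
python3 - <<'E'
from h import *
a=cap('scene');b=cap('top')
f=lambda c,r0,r1,c0,c1:cv2.resize(cv2.cvtColor(c['img'][r0:r1,c0:c1],cv2.COLOR_RGB2BGR),(400,400),interpolation=cv2.INTER_CUBIC)
cv2.imwrite('pics/f.png',np.hstack([f(a,150,250,210,310),f(b,160,250,190,280)]))
P=pts(b);hsv=cv2.cvtColor(b['img'],cv2.COLOR_RGB2HSV)
m=cv2.inRange(hsv,(3,90,50),(14,255,255))>0
Q=P[m];Q=Q[(abs(Q[:,2]-.056)<.004)&(np.hypot(Q[:,0]-.545,Q[:,1]+.123)<.1)];print(cv2.minEnclosingCircle(Q[:,:2].astype(np.float32)))
m=(cv2.inRange(hsv,(80,100,40),(98,255,255))>0);Q=P[m];Q=Q[abs(Q[:,2]-.043)<.006];print(cv2.minAreaRect(Q[:,:2].astype(np.float32)))
# jar axis: high points behind stand
E
```

```text
((0.5443217158317566, -0.12324775755405426), 0.08044490963220596)
((0.3846122622489929, -0.11420637369155884), (0.9817842245101929, 0.3192393183708191), 76.93158721923828)
```

View pics/f.png

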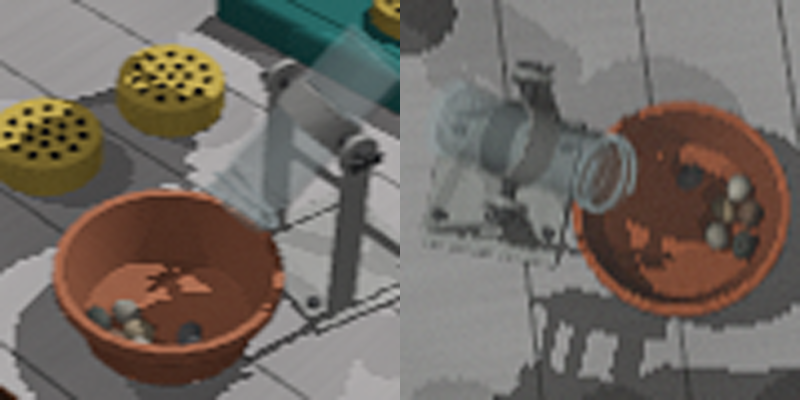

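The final view shows all six pebbles in the pan, at (690,175), (738,187), (724,212), (750,212), (718,236) and (745,243). The jar is empty and mouth-down at its stop, and the pan is within 1 mm of where it was.

```bash
python3 -c "
from h import *
print(workorder.close_job())"
```

```text
the job is handed in; nothing more can be done
None
```

The cap was unscrewed and laid flat, holes up, on the kneeler; all six pebbles are in the planting pan, the jar is left mouth-down against its stop, and the job was handed in at about 21 s.

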